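# Push the helideck plate out of its carrier ring and fit it to the ferry

## Robot

A 6-joint arm with a two-finger parallel gripper is mounted at the origin on the work surface. World frame = base frame: x ahead of the robot, y to its left, z up, the work surface at z = 0. Lengths are in mm, angles in rad, forces in N, time in s.
With the tool pointing down it reaches from about 350 to 775 mm from the base axis. Payload 7.3 kg.
Tool frame: the origin (TCP) lies between the finger pads; the fingertips stand 8 mm ahead of it and the grasp point (between the pads) lies 11 mm behind it; y points along the fingers, z is the direction in which the jaws open and shut, and the axes are right-handed (so a half turn about y gives the same grasp; the last joint's range is limited). The gripper opens to 92 mm and grips with 3 to 60 N. Pads are 19 mm wide; open, the fingers measure 130 mm over their backs; the gripper's body (75 mm by 190 mm) begins 47 mm behind the grasp point.
Start: joints at [1.149, 0.342, 1.524, -0, 1.275, -0.146], TCP at [142.951, 505.182, 234.741] pointing down, gripper open.
Joint ranges: [-2.53, 2.53], [-0.77, 2.02], [0.04, 2.7], [-1, 4.14], [0.28, 2.66], [-3.11, 3.11]. Speed limits (rad/s): [2.57, 2.57, 3.14, 3.14, 3.14, 3.14].

## Interface

Orientations are given as [roll, pitch, yaw] about the fixed x, y, z axes, in that order (R = Rz(yaw) Ry(pitch) Rx(roll)).
In Python, from plant import bot, vision, job gives the robot as it stands. The module is installed in compiled form; this text tells all that it offers.
- The arm moves only by the tool arm_command, never from a script. Its argument "deltas" is a list of rows, each a list of 4 numbers: the shift along the tool's x, y, z in m, then the turn about the tool's y in degrees. In form: [[x, y, z, twist], ...]. A call has 1 to 5 rows; each row shifts and turns the commanded pose from where the row before left it, along the tool's axes as they then stand; what a row does not reach is not made up. A row lasts 1/10 s, in which the tool goes at most 50 mm and 8.59 degrees, less where a joint would pass 70% of its speed; a pose out of reach is approached as far as the arm can. A call is refused whole if a number of a shift passes 0.05 or a number of a turn 8.59, either way. A call with a gripper value outside its range is refused whole. "claw" is the closure in counts, from 0 (fully open) to 255 (shut), set as the call begins (left out, the last holds). The fingers move at their own pace and stop on an object; the grip force is fixed at half the most. Time passes only in rows, so rows that do not move let the fingers close. It gives the time, the measured TCP pose, the force and the opening at its end, in the units of the state.
- bot.get_obs(): the state, without advancing time (a new reading comes with each control period).
- vision.capture(name): name is "scene" or "top" or "wrist"; returns a dict with "img" (480x640x3 uint8, red, green, blue), "camera_matrix" (3x3 intrinsics, pixels), "dist_coeffs" ([k1, k2, p1, p2, k3] as OpenCV has them; the pictures are not rectified), "world_to_cam" (4x4, takes a point from world to camera coordinates); the wrist camera has in their place "mount" (4x4, takes a point from camera to tool coordinates, whose origin is the TCP and whose axes are the tool frame's). Camera axes: x right, y down, z forward; pixel columns grow to the right and rows downward; lengths in mm; the calibration is good to about 2 mm. A picture is of the moment at which its call begins: read the wrist's pose just before it. There is no depth.
- job.close_job(): hands the job in, once; it reports no verdict.
Trained networks look in a picture, given as the dict that the camera call returned (one of the last four; its "shot" number tells which), for a name from the list of things; names that differ only in an ending like _2 or _b are one class to them, and where a whole thing is asked for, a point or a joint stands for the part that bears it (a point fixed in the world has none). Each returns a list of dicts, best first, with "confidence" (0 to 1); they miss things now and then, are a little off and sometimes report something else, mostly with a low value. They report only what shows in the picture. A call takes as long as a camera call.
- vision.find_in(picture, name): "xyz" ([x, y, z] in mm, in the coordinates of the camera as it stood for that picture, good to about 4 mm: the middle of the surface that is visible of it).
- vision.regions_of(picture, name): "mask" (480x640 bool, what is visible of it).
The state is a dict: "time": time; "joint_positions": joint angles; "dq": joint speeds; "tau": joint torques, N m; "tool_pos": TCP position; "tcp_rot": TCP orientation; "contact_force": force on the tool from outside, world axes, zero at the start; "moment": the same for the moment, N m; "grip_width": finger opening in mm.
Only numpy, scipy, OpenCV 4.12 (cv2) and the standard library are available. Lean on these libraries where they do the work, as an engineer would, in place of code of your own. Each camera call takes 0.05 s, during which the arm holds its last target. There are 200 camera calls.

## Task

The toy ferry's round helideck plate lies sunk in its carrier ring, where it cannot be gripped. Pick up the ring with the plate in it and lower it over the tall slim post on the quay until the ring stands on the quay and the post has pushed the plate up out of the ring; then take the plate off the post from above and lay it flat and centred on the round drum on the ferry's deck. Leave the ring down around the post.

Things in the scene. Friction and masses are not known exactly. Their poses are not given: they have to be found in the camera images.
- ring: Loose grey plastic carrier ring on the bench: outer diameter 68 mm, height 18 mm, bore 60 mm, with an inward lip 3 mm thick at its foot leaving a 46 mm round opening. The plate lies loose inside on the lip. About 40 g. Origin: centre of its underside, z up. An empty ring of the same shape nearby is not wanted.
- plate: Helideck plate: plain flat aluminium disc, diameter 56 mm, 8 mm thick, no knob, about 55 g; at the start it lies in the ring on the lip, its top 7 mm below the ring's rim. Origin: centre of its underside; z up, along its axis.
- post: Slim dark steel mooring post, diameter 32 mm, 50 mm high, flat top, fixed upright at one end of the blue quay (slab 20 mm high). Origin: centre of its foot on the quay's top; z up. The ring passes over it, the plate does not. The short wide capstan (54 mm across, 26 mm high) at the other end is not wanted. Two stacked containers, 52 mm high, stand over 50 mm from the post's axis.
- drum_top (a point): Centre of the flat top of the white round drum, diameter 40 mm, 20 mm above the white ferry's deck at the stern, the end nearer the robot (hull fixed, 45 mm high, 90 mm wide; drum top 65 mm above the bench). The plate overhangs it by 8 mm all round. The bridge, up to 92 mm above the bench, begins 95 mm from the drum's axis. x points to the bow, z up.

How it is judged:
By the outcome, as a careful person would: the job done as asked, in the order asked, and still so for the second after the job is handed in, with the robot touching nothing.
It also fails if it takes over 51 s, if anything falls off the work surface, if the arm or the gripper's body presses on something with over 40 N, if the wrist force passes 120 N, or if a joint passes its speed limit or range.

## Working session

There is one attempt and no reset: what is moved stays moved. The work goes in short steps, Python scripts to look and compute and a tool call to move; the robot and the scene stay as the last step left them, time stands still between calls to the robot, and variables do not carry over. Pictures are saved under pics/ and viewed, about 8 in all and at most 12, crops included, and the job is handed in when it is done.

Besides the shell and the picture viewer there is one more tool, called by a JSON object that holds its "op" and its "data". arm_command: Moves the arm, as the interface text tells. Its arguments: {"type":"object","properties":{"deltas":{"type":"array","items":{"type":"array","items":{"type":"number"}}},"claw":{"type":"number"}},"required":["deltas"]}

```bash
mkdir -p pics; cat > h.py <<'E'
import numpy as np, cv2
from scipy.spatial.transform import Rotation as R
from plant import bot, vision, job
def toolT():
    o=bot.get_obs(); T=np.eye(4); T[:3,:3]=R.from_euler('xyz',o['tcp_rot']).as_matrix(); T[:3,3]=o['tool_pos']; return T
def shot(name):
    T=toolT(); p=vision.capture(name)
    c2w=T@np.array(p['mount']) if name=='wrist' else np.linalg.inv(np.array(p['world_to_cam']))
    return p,c2w
def find(p,c2w,n):
    return [(np.round((c2w@np.append(d['xyz'],1))[:3],1).tolist(),round(d['confidence'],2)) for d in vision.find_in(p,n)]
def ray(p,c2w,uv,z):
    "world points of pixels uv on plane z"
    q=cv2.undistortPoints(np.array(uv,float).reshape(-1,1,2),np.array(p['camera_matrix']),np.array(p['dist_coeffs'])).reshape(-1,2)
    d=np.c_[q,np.ones(len(q))]@c2w[:3,:3].T; o=c2w[:3,3]
    return o+d*((z-o[2])/d[:,2])[:,None]
def save(p,f): cv2.imwrite('pics/'+f,p['img'][:,:,::-1])
E
python3 - <<'E'
from h import *
o=bot.get_obs(); print({k:np.round(v,3).tolist() for k,v in o.items()}); print(np.round(toolT(),2))
for n in ['top','scene']:
    p,c=shot(n); save(p,n+'0.png'); print(n,np.round(c[:3,3]))
    for k in ['ring','plate','post','drum_top']: print(k,find(p,c,k))
E
```

```text
{'time': 0.0, 'joint_positions': [1.149, 0.343, 1.525, 0.0, 1.275, -0.146], 'dq': [-0.001, 0.0, 0.0, -0.0, -0.001, 0.001], 'tau': [0.002, -43.123, -24.423, 0.072, 0.056, -0.0], 'tool_pos': [142.768, 504.804, 234.04], 'tcp_rot': [-1.572, 0.0, -0.276], 'contact_force': [-0.121, 0.661, 0.334], 'moment': [-0.042, -0.004, -0.05], 'grip_width': 91.936}
[[ 9.6000e-01 -0.0000e+00  2.7000e-01  1.4277e+02]
 [-2.7000e-01 -0.0000e+00  9.6000e-01  5.0480e+02]
 [-0.0000e+00 -1.0000e+00 -0.0000e+00  2.3404e+02]
 [ 0.0000e+00  0.0000e+00  0.0000e+00  1.0000e+00]]
top [ 250.   -6. 1414.]
ring [([461.7, -309.7, 20.6], 0.54)]
plate [([457.6, -309.7, 9.8], 0.83)]
post [([555.4, -87.6, 69.0], 0.71)]
drum_top [([539.9, 300.0, 47.2], 0.97)]
scene [ 892. -487.  837.]
ring [([465.1, -312.2, 13.5], 0.9)]
plate [([457.5, -304.5, 12.2], 0.95)]
post [([575.6, -93.9, 70.2], 0.82)]
drum_top [([570.6, 290.8, 45.9], 0.8)]
```

View pics/top0.png

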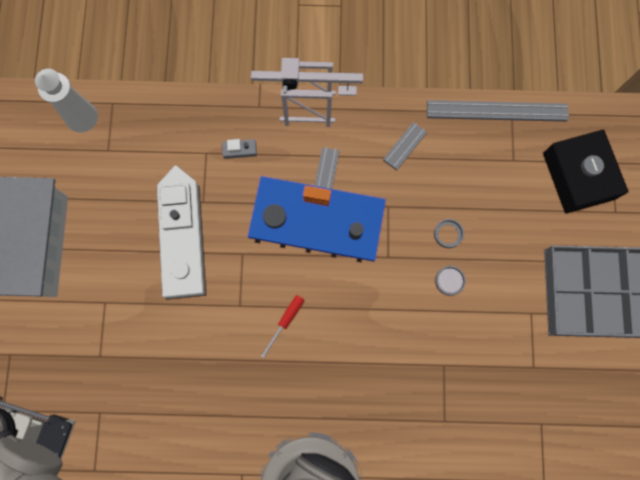

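View pics/scene0.png

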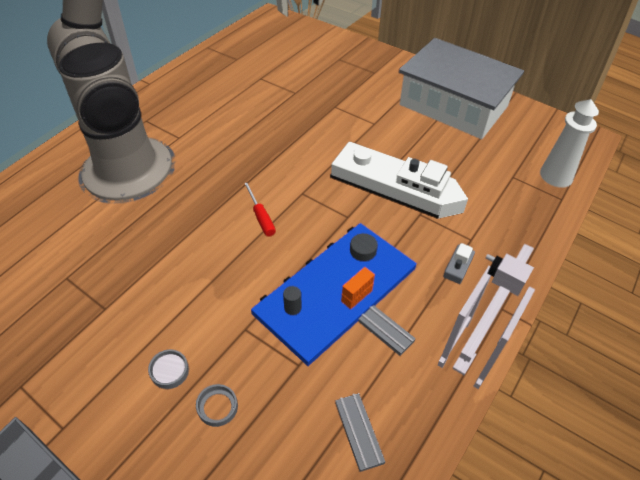

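The filled ring shows at top px (450,281) and the empty one at (449,234). The post is at (356,231), the containers at (317,195) and the drum at (180,270). The scene view agrees: filled ring (169,369), post (292,295), drum (362,156). A jaw direction along world y suits all of them.

```bash
python3 - <<'E'
from h import *
for n,q in [('top',[((450,281),16),((356,230),70),((180,269),65)]),('scene',[((169,369),14),((292,290),70),((362,154),65)])]:
    p,c=shot(n)
    for uv,z in q: print(n,uv,np.round(ray(p,c,[uv],z)[0],1))
    for k,z in [('plate',11),('post',70)]:
        for d in vision.regions_of(p,k)[:2]:
            m=d['mask'].astype(np.uint8); ys,xs=np.nonzero(m)
            print(k,d['confidence'],len(xs),xs.min(),xs.max(),ys.min(),ys.max(),np.round(ray(p,c,[(xs.mean(),ys.mean())],z)[0],1))
E
```

```text
top (450, 281) [ 456.3 -309.9   16. ]
top (356, 230) [557.6 -90.2  70. ]
top (180, 269) [460.1 296.8  65. ]
plate 0.91 451 439 462 269 292 [ 459.3 -312.2   11. ]
post 0.46 190 349 362 223 239 [556.2 -89.6  70. ]
scene (169, 369) [ 463.7 -308.7   14. ]
scene (292, 290) [559.8 -83.5  70. ]
scene (362, 154) [464.4 297.8  65. ]
plate 0.95 713 153 184 354 382 [ 460.1 -307.7   11. ]
plate 0.31 536 148 188 349 388 [ 461.5 -309.7   11. ]
post 0.75 474 283 301 286 315 [ 573.4 -100.9   70. ]
```

{"op": "arm_command", "data": {"deltas": [[0.05, 0, 0, -8.0], [0.05, 0, 0, -7.8], [0.05, 0, -0.02, 0], [0.05, 0, -0.04, 0], [0.05, 0, -0.05, 0]]}}

```text
time: 1.3
tool_pos: [358.8, 398.0, 234.4]
tcp_rot: [-1.571, -0.0, -0.01]
contact_force: [1.6, 0.6, -0.1]
grip_width: 91.7
```

{"op": "arm_command", "data": {"deltas": [[0.02, 0, -0.045, 0.3], [0.02, 0, -0.045, 0.3], [0.02, 0, -0.045, 0], [0.02, 0, -0.045, 0], [0.02, 0, -0.045, 0]]}}

```text
time: 1.8
tool_pos: [453.5, 170.5, 234.9]
tcp_rot: [-1.571, -0.001, -0.021]
contact_force: [1.1, 0.5, -0.0]
grip_width: 91.9
```

{"op": "arm_command", "data": {"deltas": [[0, 0, -0.05, 0], [0, 0, -0.05, 0], [0, 0, -0.05, 0], [0, 0, -0.05, 0], [0, 0, -0.05, 0]]}}

```text
time: 2.3
tool_pos: [447.4, -79.6, 235.0]
tcp_rot: [-1.571, -0.001, -0.021]
contact_force: [1.5, -0.1, 0.9]
grip_width: 91.5
```

{"op": "arm_command", "data": {"deltas": [[0, 0, -0.05, 0], [0, 0, -0.05, 0], [0, 0, -0.05, 0], [0, 0, -0.04, 0], [0, 0, -0.03, 0]]}}

```text
time: 2.8
tool_pos: [442.7, -300.3, 234.6]
tcp_rot: [-1.571, -0.0, -0.023]
contact_force: [0.0, 0.5, 0.8]
grip_width: 91.8
```

{"op": "arm_command", "data": {"deltas": [[0.017, 0.04, -0.009, -1.3], [0, 0.03, 0, 0], [0, 0, 0, 0]]}}

```text
time: 3.1
tool_pos: [458.1, -305.6, 160.6]
tcp_rot: [-1.565, 0.007, 0.001]
contact_force: [0.2, 0.6, 0.1]
grip_width: 91.7
```

```bash
cat >> h.py <<'E'
def look(f,items):
    p,c=shot('wrist'); save(p,f); print(np.round(toolT()[:3,3],1), np.round(c[:3,3],1))
    for k,z in items:
        print(k,find(p,c,k))
        for d in vision.regions_of(p,k)[:2]:
            cs,_=cv2.findContours(d['mask'].astype(np.uint8),0,2); b=max(cs,key=cv2.contourArea)
            e=cv2.fitEllipse(b); W=ray(p,c,b.reshape(-1,2),z)
            (x,y),r=cv2.minEnclosingCircle(W[:,:2].astype(np.float32))
            A=np.c_[2*W[:,:2],np.ones(len(W))]; s=np.linalg.lstsq(A,(W[:,:2]**2).sum(1),rcond=None)[0]
            print(' mask',round(d['confidence'],2),len(b),'px',np.round(e[0]),'enc',np.round((x,y,r),1),'fit',np.round(s[:2],1),round(float(np.sqrt(s[2]+s[0]**2+s[1]**2)),1))
    return p,c
E
python3 -c "
from h import *
look('w1.png',[('plate',11),('ring',18)])"
```

```text
[ 459.1 -306.2  163.2] [ 391.2 -307.3  311. ]
plate [([459.5, -309.8, 8.5], 0.66)]
 mask 0.96 110 px [316. 232.] enc [ 458.8 -308.8   27.9] fit [ 458.9 -309. ] 27.3
ring [([463.0, -307.4, 19.5], 0.88)]
 mask 0.73 120 px [316. 233.] enc [ 457.9 -309.2   34.6] fit [ 458.2 -308.8] 33.6
```

View pics/w1.png

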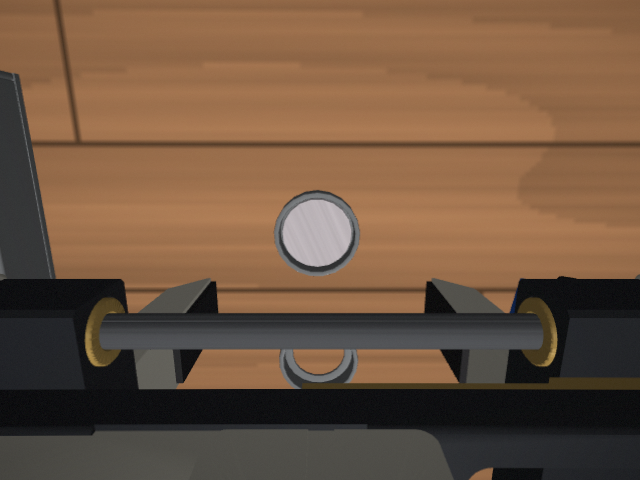

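Filled ring at px (316,232), radius as expected, world (458.5,-309). The empty ring is well clear at (318,355). Descending.

{"op": "arm_command", "data": {"deltas": [[0, 0.045, -0.003, 0], [0, 0.045, 0, 0], [0, 0.03, 0, 0], [0, 0.02, 0, 0], [0, 0.005, 0, 0]]}}

```text
time: 3.85
tool_pos: [459.8, -309.4, 18.9]
tcp_rot: [-1.57, 0.001, 0.002]
contact_force: [0.3, 0.9, 0.4]
grip_width: 92.1
```

{"op": "arm_command", "data": {"deltas": [[0, 0, 0, 0], [0, 0, 0, 0]]}}

```text
time: 4.05
tool_pos: [461.1, -310.7, 21.5]
tcp_rot: [-1.573, -0.002, 0.002]
contact_force: [0.1, 0.1, -0.1]
grip_width: 91.5
```

{"op": "arm_command", "data": {"deltas": [[0, 0.004, 0.001, 0], [0, 0.004, 0, 0], [0, 0, 0, 0]]}}

```text
time: 4.35
tool_pos: [459.9, -308.8, 11.6]
tcp_rot: [-1.571, 0.0, 0.002]
contact_force: [-0.1, 0.5, -0.4]
grip_width: 91.6
```

{"op": "arm_command", "data": {"deltas": [[-0.001, 0, 0, 0], [0, 0, 0, 0]]}}

```text
time: 4.55
tool_pos: [459.0, -309.0, 11.8]
tcp_rot: [-1.571, -0.0, 0.002]
contact_force: [0.8, 0.7, 0.8]
grip_width: 91.8
```

{"op": "arm_command", "data": {"deltas": [[0, 0, 0, 0], [0, 0, 0, 0], [0, 0, 0, 0], [0, 0, 0, 0], [0, 0, 0, 0]], "claw": 255}}

```text
time: 5.05
tool_pos: [459.1, -308.9, 11.7]
tcp_rot: [-1.571, -0.0, 0.002]
contact_force: [-0.4, 0.6, 0.7]
grip_width: 67.5
```

{"op": "arm_command", "data": {"deltas": [[0, 0, 0, 0], [0, 0, 0, 0], [0, 0, 0, 0]]}}

```text
time: 5.35
tool_pos: [459.0, -308.9, 11.7]
tcp_rot: [-1.571, -0.0, 0.002]
contact_force: [-1.2, 0.0, 1.4]
grip_width: 68.1
```

{"op": "arm_command", "data": {"deltas": [[0, -0.01, 0, 0], [0, -0.03, 0, 0], [0, -0.035, 0, 0], [0, -0.035, 0, 0], [0, -0.03, 0, 0]]}}

```text
time: 5.85
tool_pos: [459.1, -309.0, 154.2]
tcp_rot: [-1.572, -0.001, 0.002]
contact_force: [1.0, 0.3, -0.9]
grip_width: 67.5
```

{"op": "arm_command", "data": {"deltas": [[0.01, 0, 0.02, 0], [0.02, 0, 0.035, 0], [0.02, 0, 0.035, 0], [0.02, 0, 0.035, 0], [0.02, 0, 0.035, 0]]}}

```text
time: 6.35
tool_pos: [549.2, -147.4, 152.4]
tcp_rot: [-1.571, -0.0, 0.002]
contact_force: [0.4, 0.2, -1.3]
grip_width: 67.4
```

{"op": "arm_command", "data": {"deltas": [[0.02, 0, 0.035, 0], [0.01, 0, 0.02, 0], [0, 0, 0.005, 0], [0, 0, 0, 0], [0, 0, 0, 0]]}}

```text
time: 6.85
tool_pos: [578.1, -89.6, 151.9]
tcp_rot: [-1.571, 0.0, 0.001]
contact_force: [0.6, -0.0, -1.2]
grip_width: 67.9
```

```bash
python3 -c "
from h import *
print(bot.get_obs()['grip_width'])
look('w2.png',[('post',70),('plate',150),('ring',157)])"
```

```text
67.89381223990824
[578.1 -89.9 151.9] [510.2 -90.4 301.9]
post [([552.0, -84.5, 68.5], 0.78)]
 mask 0.94 60 px [323. 215.] enc [555.9 -88.4  16. ] fit [553.5 -88.8] 13.1
plate [([567.3, -91.8, 152.3], 0.66)]
 mask 0.77 120 px [321. 285.] enc [576.9 -90.3  27.8] fit [572.9 -90.4] 23.9
ring [([569.3, -90.6, 158.1], 0.95)]
 mask 0.55 236 px [321. 302.] enc [574.8 -90.   33.8] fit [572.9 -90.2] 29.2
```

View pics/w2.png

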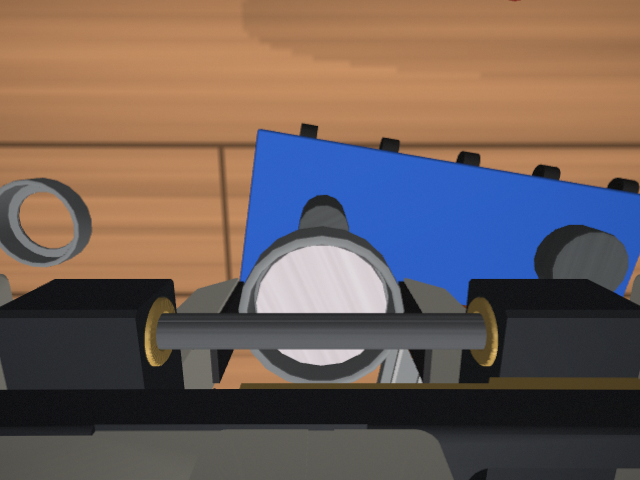

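Ring and plate are held level, with the plate on the lip at (321,303). The post shows at (323,215), partly hidden by the ring. I'll shift back for a clear view of its top.

{"op": "arm_command", "data": {"deltas": [[0.02, 0, 0, 0], [0.02, 0, 0, 0], [0, 0, 0, 0], [0, 0, 0, 0]]}}

```text
time: 7.6
tool_pos: [618.2, -88.7, 151.2]
tcp_rot: [-1.57, 0.001, 0.002]
contact_force: [-0.8, 0.1, -1.0]
grip_width: 67.6
```

```bash
python3 - <<'E'
from h import *
from scipy.optimize import minimize
p,c=look('w3.png',[('post',70)])
m=vision.regions_of(p,'post')[0]['mask']
t=np.linspace(0,2*np.pi,60); w=np.linalg.inv(c)
def mod(x,y):
    P=np.concatenate([np.c_[x+16*np.cos(t),y+16*np.sin(t),0*t+z] for z in(20,70)])
    q=cv2.projectPoints(P,cv2.Rodrigues(w[:3,:3])[0],w[:3,3],np.array(p['camera_matrix']),np.array(p['dist_coeffs']))[0]
    im=np.zeros((480,640),np.uint8); cv2.fillConvexPoly(im,cv2.convexHull(q.astype(np.float32)).astype(int),1); return im>0
best=max(((mod(x,y)&m).sum()/(mod(x,y)|m).sum(),x,y) for x in np.arange(545,570,1.) for y in np.arange(-98,-80,1.))
print(best)
im=p['img'].copy(); im[mod(*best[1:])^m]=[255,0,0]; cv2.imwrite('pics/w3c.png',cv2.resize(im[120:300,220:440,::-1],None,fx=3,fy=3))
E
```

```text
[617.8 -88.6 151.3] [550.4 -89.6 301.3]
post [([559.1, -87.8, 68.1], 0.56)]
 mask 0.95 76 px [322. 163.] enc [561.9 -88.8  16.3] fit [561.9 -88.9] 15.5
(np.float64(0.9278984022941418), np.float64(563.0), np.float64(-89.0))
```

View pics/w3c.png

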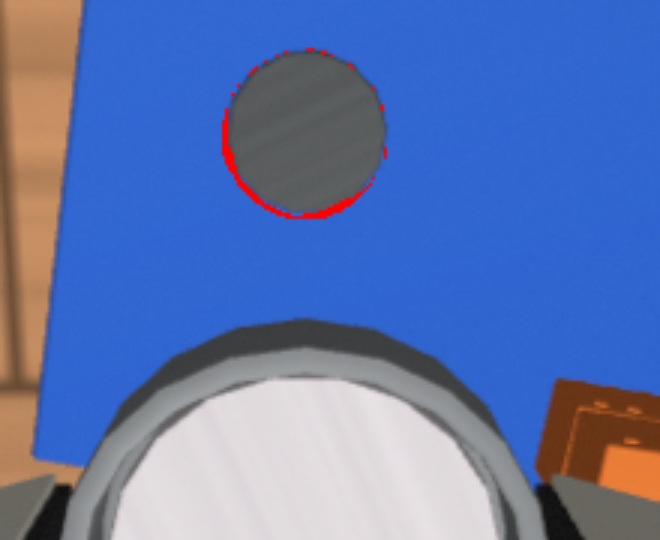

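Post top clear at full-image px (322,163), world about (562,-89); the fixed cameras gave 558-560. I'll use x 561, within the ±7 mm fit.

{"op": "arm_command", "data": {"deltas": [[-0.03, 0, 0, 0], [-0.026, 0, 0, 0], [0, 0.03, 0, 0], [0, 0.03, 0, 0], [0, 0, 0, 0]]}}

```text
time: 8.3
tool_pos: [559.7, -88.0, 88.7]
tcp_rot: [-1.569, 0.007, 0.002]
contact_force: [-0.4, 0.2, -2.1]
grip_width: 68.0
```

{"op": "arm_command", "data": {"deltas": [[0, 0.01, 0, 0], [0, 0.01, 0, 0], [0, 0.01, 0, 0], [0, 0.01, 0, 0], [0, 0, 0, 0]]}}

```text
time: 8.8
tool_pos: [561.9, -88.5, 50.3]
tcp_rot: [-1.57, 0.002, 0.002]
contact_force: [-0.2, -0.1, -0.9]
grip_width: 67.5
```

{"op": "arm_command", "data": {"deltas": [[0, 0.008, 0, 0], [0, 0.006, 0, 0], [0, 0.002, 0, 0], [0, 0, 0, 0]]}}

```text
time: 9.2
tool_pos: [562.4, -88.6, 35.3]
tcp_rot: [-1.571, 0.001, 0.002]
contact_force: [0.2, -0.1, 0.4]
grip_width: 67.7
```

{"op": "arm_command", "data": {"deltas": [[0, 0.001, 0, 0], [0, 0.001, 0, 0], [0, 0, 0, 0]]}}

```text
time: 9.5
tool_pos: [562.7, -88.7, 33.8]
tcp_rot: [-1.571, -0.0, 0.002]
contact_force: [0.1, 0.1, -0.9]
grip_width: 67.7
```

{"op": "arm_command", "data": {"deltas": [[0, 0.001, 0, 0], [0, 0.0005, 0, 0], [0, 0, 0, 0]]}}

```text
time: 9.8
tool_pos: [562.6, -88.7, 32.2]
tcp_rot: [-1.571, 0.0, 0.002]
contact_force: [-0.4, 0.6, -1.0]
grip_width: 67.8
```

{"op": "arm_command", "data": {"deltas": [[0, 0.0005, 0, 0], [0, 0, 0, 0]]}}

```text
time: 10.0
tool_pos: [562.6, -88.7, 31.7]
tcp_rot: [-1.571, -0.0, 0.002]
contact_force: [0.6, 0.4, -0.5]
grip_width: 67.7
```

```bash
python3 - <<'E'
from h import *
p,c=look('w4.png',[('plate',78),('ring',38)])
for n in ['scene','top']:
    p,c=shot(n)
    if n=='scene': cv2.imwrite('pics/s4.png',cv2.resize(p['img'][220:360,210:390,::-1],None,fx=4,fy=4))
    print(n,find(p,c,'plate'),find(p,c,'ring'))
E
```

```text
[562.7 -88.7  31.7] [494.7 -89.6 181.7]
plate [([557.2, -91.7, 76.5], 0.6)]
 mask 0.57 64 px [308. 367.] enc [561.7 -89.3  27.8] fit [560.5 -89.5] 22.2
ring [([544.6, -89.1, 30.0], 0.65)]
 mask 0.55 234 px [321. 297.] enc [558.9 -89.5  33.5] fit [555.6 -89.3] 27.4
scene [([582.4, -89.9, 78.6], 0.42)] [([587.0, -92.2, 33.8], 0.68)]
top [] []
```

View pics/w4.png

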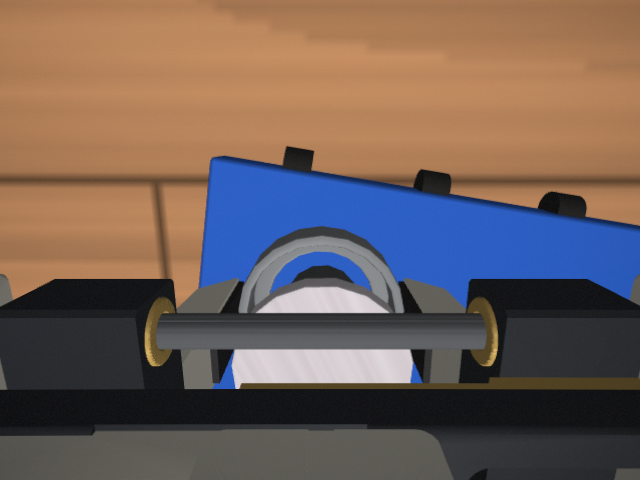

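The plate stands on the post at (320,330), above the ring at (321,250). I'll ease down until the ring touches the quay, then open.

{"op": "arm_command", "data": {"deltas": [[0, 0.0007, 0, 0], [0, 0, 0, 0], [0, 0, 0, 0]]}}

```text
time: 10.85
tool_pos: [562.7, -88.7, 31.7]
tcp_rot: [-1.571, -0.0, 0.002]
contact_force: [-1.2, 0.2, 4.9]
grip_width: 67.5
```

{"op": "arm_command", "data": {"deltas": [[0, 0, 0, 0], [0, 0, 0, 0], [0, 0, 0, 0], [0, 0, 0, 0], [0, 0, 0, 0]], "claw": 0}}

```text
time: 11.35
tool_pos: [562.6, -88.7, 30.9]
tcp_rot: [-1.571, 0.0, 0.002]
contact_force: [0.5, 0.0, -0.0]
grip_width: 91.9
```

{"op": "arm_command", "data": {"deltas": [[0, 0, 0, 0], [0, 0, 0, 0], [0, -0.01, 0, 0], [0, -0.02, 0, 0], [0, 0, 0, 0]]}}

```text
time: 11.85
tool_pos: [564.4, -89.2, 63.8]
tcp_rot: [-1.572, -0.005, 0.002]
contact_force: [1.4, 0.0, -0.2]
grip_width: 91.4
```

{"op": "arm_command", "data": {"deltas": [[0, -0.04, 0, 0], [0.025, -0.04, 0, 0], [0.025, 0, 0, 0], [0, 0, 0, 0], [0, 0, 0, 0]]}}

```text
time: 12.35
tool_pos: [612.0, -88.4, 140.1]
tcp_rot: [-1.57, 0.002, 0.002]
contact_force: [-0.4, 0.7, -0.9]
grip_width: 91.6
```

```bash
python3 - <<'E'
from h import *
p,c=look('w5.png',[('plate',78),('ring',38)])
p,c=shot('top'); print(find(p,c,'plate'))
for d in vision.regions_of(p,'plate')[:1]:
    ys,xs=np.nonzero(d['mask']); print(len(xs),ray(p,c,[(xs.mean(),ys.mean())],78))
E
```

```text
[611.5 -88.4 139.8] [544.3 -89.4 290.2]
plate [([558.9, -89.4, 76.1], 0.85)]
 mask 0.71 141 px [321. 176.] enc [562.2 -89.3  28.3] fit [562.2 -89. ] 27.6
ring [([538.8, -94.1, 37.4], 0.67)]
 mask 0.93 139 px [321. 177.] enc [556.3 -90.5  32.6] fit [563.5 -89.4] 32.8
[]
```

View pics/w5.png

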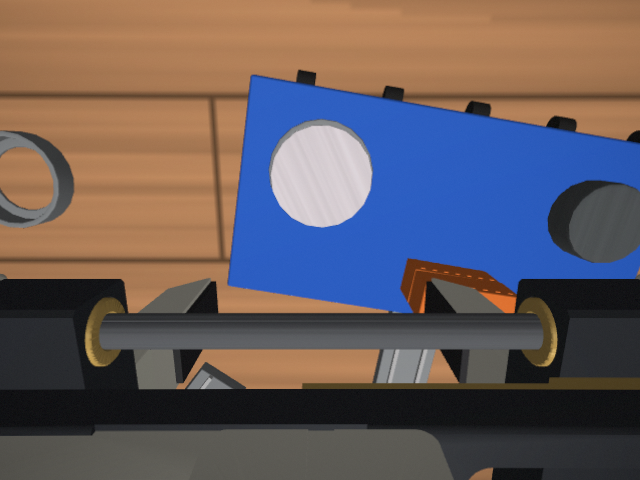

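Plate sits flat on the post at px (321,174), centre (562.2,-89.1). Gripping it.

{"op": "arm_command", "data": {"deltas": [[-0.025, 0, 0, 0], [-0.0245, 0, -0.0005, 0], [0, 0.03, 0, 0], [0, 0.03, 0, 0], [0, 0.008, 0, 0]]}}

```text
time: 13.25
tool_pos: [561.1, -88.8, 70.4]
tcp_rot: [-1.569, 0.005, 0.002]
contact_force: [-0.7, 0.4, -0.2]
grip_width: 91.7
```

{"op": "arm_command", "data": {"deltas": [[0, 0, 0, 0], [0, 0, 0, 0], [0, 0, 0, 0]]}}

```text
time: 13.55
tool_pos: [564.1, -89.5, 74.4]
tcp_rot: [-1.571, -0.003, 0.002]
contact_force: [0.6, 0.6, 1.4]
grip_width: 91.6
```

{"op": "arm_command", "data": {"deltas": [[-0.001, 0.002, 0, 0], [0, 0.001, 0, 0], [0, 0, 0, 0], [0, 0, 0, 0], [0, 0, 0, 0]]}}

```text
time: 14.05
tool_pos: [562.2, -89.2, 70.1]
tcp_rot: [-1.571, -0.0, 0.002]
contact_force: [0.2, 1.1, -0.2]
grip_width: 92.2
```

{"op": "arm_command", "data": {"deltas": [[0, 0, 0, 0], [0, 0, 0, 0], [0, 0, 0, 0], [0, 0, 0, 0], [0, 0, 0, 0]], "claw": 255}}

```text
time: 14.55
tool_pos: [562.1, -89.2, 70.0]
tcp_rot: [-1.571, 0.0, 0.002]
contact_force: [0.4, 0.3, 0.6]
grip_width: 56.7
```

{"op": "arm_command", "data": {"deltas": [[0, 0, 0, 0], [0, 0, 0, 0], [0, 0, 0, 0], [0, 0, 0, 0]]}}

```text
time: 14.95
tool_pos: [562.1, -89.2, 70.0]
tcp_rot: [-1.571, -0.0, 0.002]
contact_force: [0.0, 0.2, -0.2]
grip_width: 54.8
```

{"op": "arm_command", "data": {"deltas": [[0, -0.01, 0, 0], [0, -0.02, 0, 0], [0, -0.03, 0, 0], [0, -0.025, 0, 0], [0, 0, 0.01, 0]]}}

```text
time: 15.45
tool_pos: [564.2, -80.5, 159.4]
tcp_rot: [-1.573, -0.008, 0.001]
contact_force: [-0.2, -0.2, 0.3]
grip_width: 55.2
```

{"op": "arm_command", "data": {"deltas": [[-0.005, 0, 0.03, 0], [-0.005, 0, 0.045, 0], [-0.005, 0, 0.045, 0], [-0.005, 0, 0.045, 0], [-0.005, 0, 0.045, 0]]}}

```text
time: 15.95
tool_pos: [535.7, 132.7, 154.6]
tcp_rot: [-1.571, 0.001, 0.002]
contact_force: [1.9, 0.1, -0.7]
grip_width: 54.6
```

{"op": "arm_command", "data": {"deltas": [[-0.005, 0, 0.045, 0], [-0.005, 0, 0.045, 0], [-0.005, 0, 0.045, 0], [-0.005, 0, 0.025, 0], [-0.006, 0, 0.006, 0]]}}

```text
time: 16.45
tool_pos: [509.0, 299.6, 154.3]
tcp_rot: [-1.57, 0.001, 0.005]
contact_force: [1.1, -0.3, -0.0]
grip_width: 54.8
```

{"op": "arm_command", "data": {"deltas": [[0, 0, 0, 0], [0, 0, 0, 0], [0, 0, 0, 0], [0, 0, 0, 0]]}}

```text
time: 16.85
tool_pos: [510.9, 295.5, 155.1]
tcp_rot: [-1.571, -0.0, 0.0]
contact_force: [-0.1, 0.8, -0.9]
grip_width: 54.7
```

```bash
python3 - <<'E'
from h import *
p,c=look('w6.png',[('plate',158),('drum_top',65)])
E
```

```text
[510.8 295.6 155.1] [443.  294.7 305.1]
plate [([499.6, 296.2, 162.9], 0.75)]
 mask 0.95 112 px [320. 287.] enc [510.2 294.7  28. ] fit [506.3 294.5] 24.4
drum_top [([465.7, 307.9, 47.5], 0.97)]
 mask 0.57 211 px [336. 172.] enc [473.6 302.9  75.1] fit [466.1 308.9] 58.0
```

View pics/w6.png

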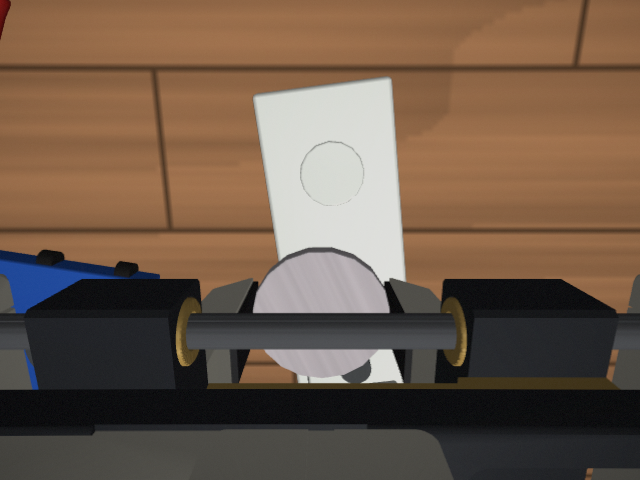

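The plate is held level at px (321,312) and the drum top circle is centred near (332,173). Refining the drum centre by a circle fit on the edge pixels.

```bash
python3 - <<'E'
from h import *
from scipy.optimize import least_squares
p,c=shot('wrist'); g=cv2.cvtColor(p['img'],cv2.COLOR_RGB2GRAY)
e=cv2.Canny(g,15,40); ys,xs=np.nonzero(e); d=np.hypot(xs-332,ys-173.5); k=(d>26)&(d<38)
W=ray(p,c,np.c_[xs[k],ys[k]],65)[:,:2]
f=lambda s:np.hypot(*(W-s[:2]).T)-s[2]
s=least_squares(f,[461,297,20],loss='soft_l1',f_scale=.3); print(k.sum(),s.x,np.median(abs(f(s.x))))
s=least_squares(lambda q:f([*q,20]),[461,297],loss='soft_l1',f_scale=.3); print(s.x)
print(np.round(ray(p,c,[(332,173.5)],65),1))
h=cv2.HoughCircles(g[120:230,280:390],cv2.HOUGH_GRADIENT,1,50,param1=40,param2=10,minRadius=26,maxRadius=38); print(h)
if h is not None: print(ray(p,c,[h[0,0,:2]+[280,120]],65))
p,c=shot('top'); g=p['img'][255:285,160:200]; cv2.imwrite('pics/t6.png',cv2.resize(g[:,:,::-1],None,fx=16,fy=16))
E
```

```text
398 [461.48833162 301.60807638  19.6010122 ] 0.6219160340477803
[461.40309184 301.55448242]
[[460.7 302.5  65. ]]
[[[50.5 53.5 32.3]]]
[[460.73212223 301.58954178  65.        ]]
```

{"op": "arm_command", "data": {"deltas": [[0, 0.03, 0.005, 0], [0, 0.03, 0, 0], [0, 0.01, 0, 0], [0, 0, 0, 0], [0, 0, 0, 0]]}}

```text
time: 17.7
tool_pos: [511.0, 302.0, 86.1]
tcp_rot: [-1.57, -0.001, 0.002]
contact_force: [0.5, 0.8, -0.8]
grip_width: 55.0
```

{"op": "arm_command", "data": {"deltas": [[0, 0, 0, 0], [0, 0, 0, 0], [0, 0, 0, 0]]}}

```text
time: 18.0
tool_pos: [510.8, 301.8, 85.9]
tcp_rot: [-1.57, -0.001, 0.002]
contact_force: [-0.2, -0.1, 0.1]
grip_width: 54.8
```

```bash
python3 - <<'E'
from h import *
from scipy.optimize import least_squares
p,c=look('w7.png',[('plate',93)])
g=cv2.cvtColor(p['img'],cv2.COLOR_RGB2GRAY)
w=np.linalg.inv(c); q=cv2.projectPoints(np.array([[461.3,301.6,65.],[481.3,301.6,65]]),cv2.Rodrigues(w[:3,:3])[0],w[:3,3],np.array(p['camera_matrix']),np.array(p['dist_coeffs']))[0].reshape(-1,2); print(q)
e=cv2.Canny(g,15,40); ys,xs=np.nonzero(e); r=np.hypot(*(q[1]-q[0])); d=np.hypot(xs-q[0,0],ys-q[0,1]); k=(d>.8*r)&(d<1.2*r)
W=ray(p,c,np.c_[xs[k],ys[k]],65)[:,:2]
f=lambda s:np.hypot(*(W-s[:2]).T)-s[2]
s=least_squares(f,[461,301,20],loss='soft_l1',f_scale=.3); print(k.sum(),s.x,np.median(abs(f(s.x))))
im=p['img'].copy(); im[e>0]=[255,0,0]
t=np.linspace(0,6.28,200); P=np.c_[s.x[0]+s.x[2]*np.cos(t),s.x[1]+s.x[2]*np.sin(t),0*t+65]
Q=cv2.projectPoints(P,cv2.Rodrigues(w[:3,:3])[0],w[:3,3],np.array(p['camera_matrix']),np.array(p['dist_coeffs']))[0]
cv2.polylines(im,[Q.astype(int)],True,(0,255,0),1)
cv2.imwrite('pics/w7c.png',cv2.resize(im[60:390,180:460,::-1],None,fx=1.8,fy=1.8))
E
```

```text
[510.6 301.8  85.7] [442.6 300.9 235.8]
plate [([504.0, 300.8, 91.8], 0.86)]
 mask 0.63 105 px [322. 290.] enc [507.6 301.2  27. ] fit [505.6 301.5] 24.5
[[321.97462708 186.1859507 ]
 [321.85056957 230.22744322]]
532 [461.32574904 301.53281389  19.54003441] 0.4552753385293542
```

View pics/w7c.png

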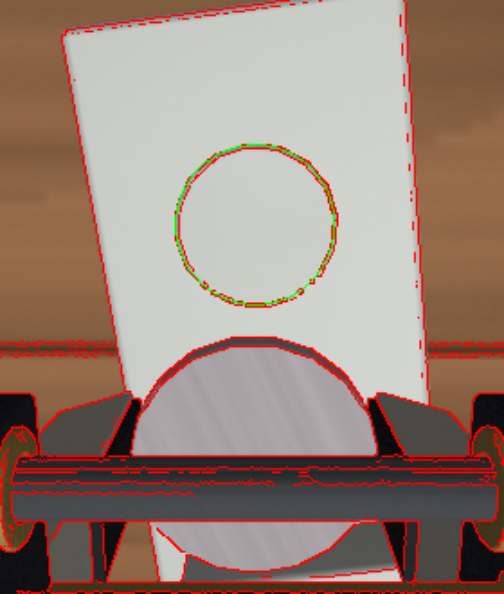

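The drum circle (crop px 255,225) fits well, and the plate is aligned with it in column (255). The fit gives (461.3,301.5), so the move is x -49 mm with y unchanged.

{"op": "arm_command", "data": {"deltas": [[-0.02, 0, 0, 0], [-0.02, 0, 0, 0], [-0.009, 0, 0, 0], [0, 0, 0, 0], [0, 0, 0, 0]]}}

```text
time: 18.65
tool_pos: [462.2, 301.8, 85.4]
tcp_rot: [-1.57, -0.001, 0.002]
contact_force: [0.3, 0.1, -0.4]
grip_width: 54.9
```

{"op": "arm_command", "data": {"deltas": [[0, 0.007, 0, 0], [0, 0.006, 0, 0], [0, 0.003, 0, 0], [0, 0, 0, 0], [0, 0, 0, 0]]}}

```text
time: 19.15
tool_pos: [461.4, 301.6, 68.8]
tcp_rot: [-1.571, 0.0, 0.002]
contact_force: [0.3, -0.1, -0.7]
grip_width: 54.7
```

{"op": "arm_command", "data": {"deltas": [[0, 0, 0, 0], [0, 0, 0, 0], [0, 0, 0, 0]]}}

```text
time: 19.45
tool_pos: [461.4, 301.7, 69.2]
tcp_rot: [-1.571, -0.0, 0.002]
contact_force: [0.2, 0.0, -0.2]
grip_width: 54.8
```

{"op": "arm_command", "data": {"deltas": [[0, 0.001, 0, 0], [0, 0.001, 0, 0], [0, 0.001, 0, 0], [0, 0, 0, 0], [0, 0, 0, 0]]}}

```text
time: 19.95
tool_pos: [461.3, 301.6, 66.0]
tcp_rot: [-1.571, 0.0, 0.002]
contact_force: [-0.2, -0.2, -0.0]
grip_width: 55.4
```

{"op": "arm_command", "data": {"deltas": [[0, 0.0005, 0, 0], [0, 0, 0, 0], [0, 0, 0, 0]]}}

```text
time: 20.25
tool_pos: [461.4, 301.6, 65.5]
tcp_rot: [-1.571, -0.0, 0.002]
contact_force: [-0.0, -0.5, -1.2]
grip_width: 54.7
```

{"op": "arm_command", "data": {"deltas": [[0, 0.0005, 0, 0], [0, 0, 0, 0], [0, 0, 0, 0]]}}

```text
time: 20.55
tool_pos: [461.3, 301.6, 65.0]
tcp_rot: [-1.571, 0.0, 0.002]
contact_force: [-0.6, -1.2, -0.3]
grip_width: 54.9
```

{"op": "arm_command", "data": {"deltas": [[0, 0.0005, 0, 0], [0, 0, 0, 0], [0, 0, 0, 0]]}}

```text
time: 20.85
tool_pos: [461.4, 301.6, 65.0]
tcp_rot: [-1.571, -0.0, 0.002]
contact_force: [-2.1, -0.0, 5.6]
grip_width: 55.1
```

{"op": "arm_command", "data": {"deltas": [[0, 0.0005, 0, 0], [0, 0, 0, 0], [0, 0, 0, 0]]}}

```text
time: 21.15
tool_pos: [461.4, 301.6, 64.9]
tcp_rot: [-1.571, -0.001, 0.002]
contact_force: [-2.4, -2.1, 9.3]
grip_width: 55.1
```

Contact. Back off slightly, release, rise, and look.

{"op": "arm_command", "data": {"deltas": [[0, -0.0006, 0, 0], [0, 0, 0, 0]]}}

```text
time: 21.35
tool_pos: [461.4, 301.6, 64.9]
tcp_rot: [-1.571, -0.0, 0.002]
contact_force: [-2.6, -1.8, 6.1]
grip_width: 54.7
```

{"op": "arm_command", "data": {"deltas": [[0, 0, 0, 0], [0, 0, 0, 0], [0, 0, 0, 0], [0, 0, 0, 0], [0, 0, 0, 0]], "claw": 0}}

```text
time: 21.85
tool_pos: [461.3, 301.6, 64.5]
tcp_rot: [-1.571, 0.0, 0.002]
contact_force: [-0.9, -0.7, 1.2]
grip_width: 89.3
```

{"op": "arm_command", "data": {"deltas": [[0, 0, 0, 0], [0, -0.02, 0, 0], [0, -0.03, 0, 0], [0.02, -0.04, 0, 0], [0.02, 0, 0, 0]]}}

```text
time: 22.35
tool_pos: [504.2, 303.0, 160.6]
tcp_rot: [-1.567, -0.009, 0.003]
contact_force: [0.7, -0.4, 0.8]
grip_width: 91.9
```

{"op": "arm_command", "data": {"deltas": [[0.01, 0, 0, 0], [0, 0, 0, 0], [0, 0, 0, 0]]}}

```text
time: 22.65
tool_pos: [510.1, 301.3, 153.2]
tcp_rot: [-1.572, 0.003, 0.002]
contact_force: [0.5, 0.3, -0.4]
grip_width: 91.9
```

```bash
python3 - <<'E'
from h import *
p,c=look('w8.png',[('plate',73)])
p,c=shot('scene'); print(find(p,c,'plate'),find(p,c,'ring'))
a=p['img'][110:230,300:480]; b=p['img'][240:360,220:400]
cv2.imwrite('pics/s8.png',cv2.resize(np.hstack([a,b])[:,:,::-1],None,fx=2.2,fy=2.2,interpolation=2))
E
```

```text
[510.  301.4 153.3] [442.7 300.6 303.3]
plate []
 mask 0.57 142 px [321. 176.] enc [461.4 300.8  28.1] fit [461.3 300.7] 27.5
[([463.5, 301.0, 73.9], 0.66)] [([572.2, -94.5, 31.5], 0.92)]
```

View pics/w8.png

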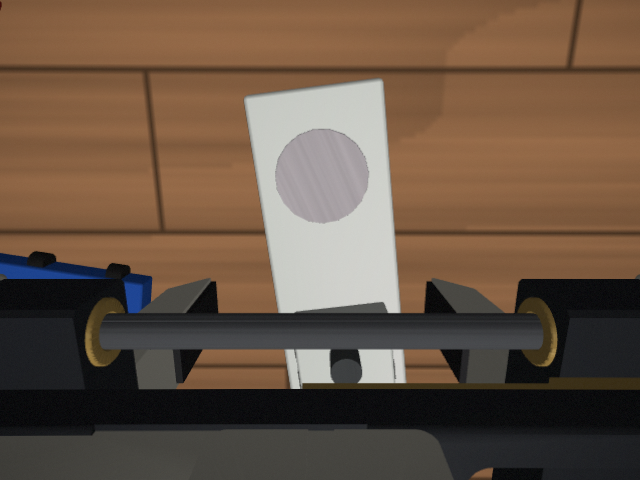

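View pics/s8.png

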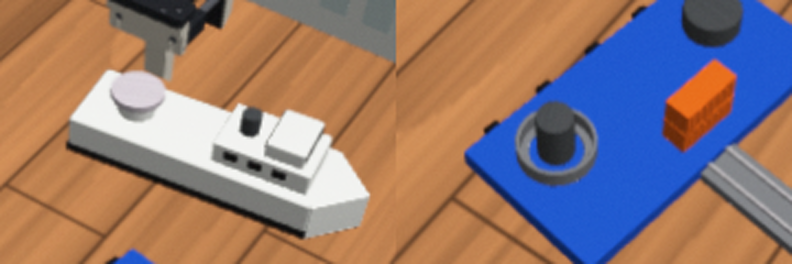

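The plate lies flat on the drum at px (321,176), centre (461.3,300.8) against the drum's measured (461.3,301.5). The ring stands on the quay around the post, and the robot touches nothing.

```bash
python3 -c "
from plant import job
print(job.close_job())"
```

```text
the job is handed in; nothing more can be done
None
```

The job is done and handed in, at about 23 s of the 51 s allowed. I lowered the filled ring over the post until it met the quay at about 5 N, which pushed the plate up. I then took the plate from above and set it on the ferry's drum.

- **Plate:** In the last wrist picture its centre is within about 1 mm of the drum centre measured just before placing. The scene picture shows it flat.
- **Ring:** It stands on the quay around the post, and the gripper is open and clear of everything.
- **Disagreements:** My early rough readings from the fixed cameras put the drum 4–5 mm off in y and the post 2–4 mm off in x from the close wrist views. I used the close views, and for the post a value 1 mm toward the fixed cameras. The gripper read 55 mm on the 56 mm plate. In the last wrist picture one network (`find_in`) missed the plate, while the other (`regions_of`) found it there at 0.57 confidence.

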